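Pack the cell clamp with plates and hold it tight

TASK

Pack the cell clamp: take the white plates from their stand by the blue tabs and hang them one at a time in the gap of the clamp frame beside the plate already there, ears on both bars, until sliding the red handle toward the stack presses the pressure plate firmly onto them with its spring clearly squeezed (one more plate or both, depending on where the end block is fixed; if the handle runs out of travel before the stack is tight, let it back and add another). Leave any plate not needed hanging in the stand and do not disturb the bottles and the timer around. Finish while holding the handle pushed in, so that the stack stays clamped: it springs open if let go.

Things in the scene. Friction and masses are not known exactly. Their poses are not given: they have to be found in the camera images.
- cell_frame: cell clamp frame, fixed: grey base 110 (x) x 270 (y, from -140 to +130) x 10 mm; origin on its underside, z up. Two steel bars along y (-30 to +120), tops at z 62, inner faces x = +-33, outer +-45. The gap between them runs from the pressure plate (y = 0 when open) to the end block. A plate hangs right with its ears on both bars: its origin at x 0, z 22, faces square to y
- end_block: aluminium end block with two black screws, 24 mm thick, 96 wide, top z 74 (screws 86), set across the bars, clamped fast at a place that differs each time. Origin: bottom of its face toward the gap; axes as the frame's, so the frame y of this origin is the open gap: 42 to 66 mm
- pusher (a joint): pusher travel (m) along the frame's +y: 0 open, 0.028 hard stop; a light spring (2.5 to 4 N) returns it when let go. It carries the sprung pressure plate along; once that meets the stack, the pusher squeezes its spring: 1.6 N at touch, +0.8 N per mm, 14 mm at most. Tight = squeezed 6 to 12 mm. With too few plates it reaches the stop untight
- handle (a point): grip point of the pusher's red upright handle: 24 mm along frame x, 14 along frame y, free from z 52 to its top at z 125; point at z 110, frame x 0, y -105 when open. Axes as the frame's. Grip from above across the 24 mm, slide along the frame's +y
- press_face (a point): middle (z 44) of the aluminium pressure plate's face, 60 mm wide, z 14 to 74; axes as the frame's. Its frame y = how far the face has moved into the gap; pusher travel minus this = squeeze of the spring
- plate_stand: grey plate stand, fixed, base 110 x 150 x 10 mm, two bars along its y like the frame's (tops z 62). At the start two plates hang on it, at y about -25 and +25. Origin: centre of the underside
- plate_0: loose white cell plate, tan window, blue tab on top, 0.12 kg, one of three alike (at the start in the stand). 16 mm thick (its y); body 60 wide (x), z 0 to 52, foot narrowed to 50; ears 86 wide, z 40 to 52; tab 30 (x) x 12 (y), z 52 to 102. Origin: centre of the underside. Grip the tab from above, fingers closing along its x. Either face may point either way
- plate_1: loose white cell plate, tan window, blue tab on top, 0.12 kg, one of three alike (at the start in the stand). 16 mm thick (its y); body 60 wide (x), z 0 to 52, foot narrowed to 50; ears 86 wide, z 40 to 52; tab 30 (x) x 12 (y), z 52 to 102. Origin: centre of the underside. Grip the tab from above, fingers closing along its x. Either face may point either way
- plate_2: loose white cell plate, tan window, blue tab on top, 0.12 kg, one of three alike (at the start this one hangs in the gap, at the end block). 16 mm thick (its y); body 60 wide (x), z 0 to 52, foot narrowed to 50; ears 86 wide, z 40 to 52; tab 30 (x) x 12 (y), z 52 to 102. Origin: centre of the underside. Grip the tab from above, fingers closing along its x. Either face may point either way
- wash_bottle: white plastic wash bottle with red cap and bent spout, 65x108x214, standing upright at the right; leave it alone. Origin: centre of its foot
- bottle_amber: small clear-and-white bottle with a black cap and blue label band, 56x56x114, at the right; leave it alone. Origin: centre of its foot
- timer: flat white bench timer with grey and red keys, 58x66x20, lying in the middle, before the large glass beaker (119 tall, fixed, with a hose in it) that stands between the stand and the frame; carry plates over that beaker; leave it alone. Origin: centre of its underside
There are look-alikes about, which are no part of the job. What is shaped like the plate_0 but turquoise or yellow is not meant.

How it is judged:
On the way:
1. a second plate hangs in the gap on both bars, let go, with the pusher open (((z of plate_0 in the frame of cell_frame between 0.018 and 0.026 m and x of plate_0 in the frame of cell_frame between -0.007 and 0.007 m and y of plate_0 in the frame of cell_frame between 0 and 0.066 m and angle between plate_0's own z axis and vertical below 0.12 rad and angle between the y axis of plate_0 and the y axis of cell_frame, either way round below 0.15 rad and contact force between the fingers and plate_0 below 0.5 N) or (z of plate_1 in the frame of cell_frame between 0.018 and 0.026 m and x of plate_1 in the frame of cell_frame between -0.007 and 0.007 m and y of plate_1 in the frame of cell_frame between 0 and 0.066 m and angle between plate_1's own z axis and vertical below 0.12 rad and angle between the y axis of plate_1 and the y axis of cell_frame, either way round below 0.15 rad and contact force between the fingers and plate_1 below 0.5 N)) and z of plate_2 in the frame of cell_frame between 0.018 and 0.026 m and x of plate_2 in the frame of cell_frame between -0.007 and 0.007 m and y of plate_2 in the frame of cell_frame between 0 and 0.066 m and angle between plate_2's own z axis and vertical below 0.12 rad and angle between the y axis of plate_2 and the y axis of cell_frame, either way round below 0.15 rad and contact force between the fingers and plate_2 below 0.5 N and value of joint pusher below 0.004 m), for 0.2 s.
At the end, for the whole second after the job is handed in: Fingers hold the pusher in by over 4 mm; pressure plate on stack over 5 N, stack on end block over 3 N. Each plate hangs in the gap on both bars (height 4 mm, sideways 7 mm, tilt 0.12, square 0.15 rad, not held), or is still in the stand within 15 mm; all at rest (0.02 m/s) ((contact force between pusher and plate_0 above 5 N or contact force between pusher and plate_1 above 5 N or contact force between pusher and plate_2 above 5 N) and (contact force between end_block and plate_0 above 3 N or contact force between end_block and plate_1 above 3 N or contact force between end_block and plate_2 above 3 N) and ((z of plate_0 in the frame of cell_frame between 0.018 and 0.026 m and x of plate_0 in the frame of cell_frame between -0.007 and 0.007 m and y of plate_0 in the frame of cell_frame between 0 and 0.066 m and angle between plate_0's own z axis and vertical below 0.12 rad and angle between the y axis of plate_0 and the y axis of cell_frame, either way round below 0.15 rad and contact force between the fingers and plate_0 below 0.5 N) or distance of plate_0 from where it was at the start of the episode below 0.015 m) and ((z of plate_1 in the frame of cell_frame between 0.018 and 0.026 m and x of plate_1 in the frame of cell_frame between -0.007 and 0.007 m and y of plate_1 in the frame of cell_frame between 0 and 0.066 m and angle between plate_1's own z axis and vertical below 0.12 rad and angle between the y axis of plate_1 and the y axis of cell_frame, either way round below 0.15 rad and contact force between the fingers and plate_1 below 0.5 N) or distance of plate_1 from where it was at the start of the episode below 0.015 m) and z of plate_2 in the frame of cell_frame between 0.018 and 0.026 m and x of plate_2 in the frame of cell_frame between -0.007 and 0.007 m and y of plate_2 in the frame of cell_frame between 0 and 0.066 m and angle between plate_2's own z axis and vertical below 0.12 rad and angle between the y axis of plate_2 and the y axis of cell_frame, either way round below 0.15 rad and contact force between the fingers and plate_2 below 0.5 N and linear speed of each of plate_0, plate_1, plate_2 below 0.02 m/s and contact force between the fingers and pusher above 1 N and value of joint pusher above 0.004 m); the arm keeps its last pose, push and grip.
It fails at once if the wash bottle is displaced by more than 3 cm or tipped (distance of wash_bottle from where it was at the start of the episode above 0.03 m or angle between wash_bottle's own z axis and vertical above 0.5 rad).
It fails at once if the bottle amber is displaced by more than 3 cm or tipped (distance of bottle_amber from where it was at the start of the episode above 0.03 m or angle between bottle_amber's own z axis and vertical above 0.5 rad).
It fails at once if the timer is displaced by more than 3 cm or tipped (distance of timer from where it was at the start of the episode above 0.03 m or angle between timer's own z axis and vertical above 0.5 rad).
It also fails if it takes over 67 s, if anything falls off the work surface, if the arm or the gripper's body presses on something with over 40 N, if the wrist force passes 120 N, or if a joint passes its speed limit or range.

ROBOT

A 6-joint arm with a two-finger parallel gripper is mounted at the origin on a cart in front of the work surface, level with it; the furniture and walls round the work are solid. World frame = base frame: x ahead of the robot, y to its left, z up, the work surface at z = 0. Lengths are in m, angles in rad, forces in N, time in s.
With the tool pointing down it reaches from about 0.35 to 0.975 m from the base axis. Payload 4.9 kg.
Tool frame: the origin (TCP) lies at the very end of the fingers, on their centre line; the grasp point (between the pads) lies 19 mm behind it; z points along the fingers, y is the direction in which the jaws open and shut (so a half turn about z gives the same grasp; the last joint's range is limited). The gripper opens to 85 mm and grips with 20 to 120 N. Pads are 22 mm wide; open, the fingers measure 114 mm over their backs; the gripper's body (76 mm by 85 mm) begins 54 mm behind the grasp point. The pads swing forward as they close: fully open they stand 13 mm farther back than shut.
Start: joints at [-0.119, 0.053, 1.613, -0, 1.476, -0.119], TCP at [0.625, 0, 0.208] pointing down, gripper open.
Joint ranges: [-3.01, 3.01], [-1.01, 2.22], [0.06, 2.58], [-1.02, 4.17], [0.09, 2.62], [-3.14, 3.14]. Speed limits (rad/s): [2.57, 2.57, 3.14, 3.14, 3.14, 3.14].

INTERFACE

Orientations are given as a unit quaternion [w, x, y, z].
In Python, from plant import state, eyes, job_done gives the robot as it stands.
- The arm moves only by the tool apply_moves, never from a script. Its argument "commands" is a list of rows, each an object with "linear": the shift along the tool's x, y, z in m, a list of three; "delta_rot": the turn, a rotation vector about the tool's x, y, z in degrees, a list of three; "fingers": the closure in counts, from 0 (fully open) to 255 (shut). In form: [{"linear": [x, y, z], "delta_rot": [wx, wy, wz], "fingers": fingers}, ...]. A call has exactly 8 rows; each row is the pose to reach, as a shift and turn from the pose commanded when the call began, along the tool's axes at that moment; what a row does not reach only later rows make up. A row lasts 1/10 s, in which the tool goes at most 50 mm and 8.59 degrees, less where a joint would pass 70% of its speed; a pose out of reach is approached as far as the arm can. A call with a gripper value outside its range is refused whole. The fingers move at their own pace and stop on an object; the grip force is fixed at half the most. Time passes only in rows, so rows that repeat a pose let the fingers close, or fill a call up. It gives the time, the measured TCP pose, the force and the opening at its end, in the units of the state.
- state(): the state, without advancing time (a new reading comes with each control period).
- eyes.grab_frame(name): name is "scene" or "side" or "wrist"; returns the picture (420x560x3 uint8, red, green, blue); there is no depth.
- eyes.camera_params(name): a dict with "fx", "fy", "cx", "cy" (pixels), "position" and "rotation" of the camera in the world; the wrist camera has in their place "T_tool_cam" (4x4, takes a point from camera to tool coordinates, whose origin is the TCP and whose axes are the flange's). Camera axes: x right, y down, z forward; pixel columns grow to the right and rows downward; lengths in m; the calibration is good to about 2 mm. A picture is of the moment at which its call begins: read the wrist's pose just before it. camera_params takes no time and is no camera call.
- job_done(): hands the job in, once; it reports no verdict.
The state is a dict: "time": time; "joint_pos": joint angles; "joint_vel": joint speeds; "joint_efforts": joint torques, N m; "tool_pos": TCP position; "tool_rot": TCP orientation; "contact_force": force on the tool from outside, world axes, zero at the start; "ft_torque": the same for the moment, N m; "gripper_width": opening from 0.0 (shut) to 1.0 (fully open).
Only numpy, scipy, OpenCV 4.12 (cv2) and the standard library are available. Lean on these libraries where they do the work, as an engineer would, in place of code of your own. Each camera call takes 0.05 s, during which the arm holds its last target.

## Working session

There is one attempt and no reset: what is moved stays moved. The work goes in short steps, Python scripts to look and compute and a tool call to move; the robot and the scene stay as the last step left them, time stands still between calls to the robot, and variables do not carry over. Pictures are saved under pics/ and viewed, and the job is handed in when it is done.

Besides the shell and the picture viewer there is one more tool, called after "Emit:" as name([rows], argument=value, ...), one row to a line, values as JSON. apply_moves: Moves the arm, as the interface text tells. Its arguments: {"type":"object","properties":{"commands":{"type":"array","items":{"type":"object","properties":{"linear":{"type":"array","items":{"type":"number"}},"delta_rot":{"type":"array","items":{"type":"number"}},"fingers":{"type":"number"}}}}},"required":["commands"]}

```bash
ls; mkdir -p pics
cat > h.py <<'E'
import numpy as np, cv2
from plant import state, eyes
def grab(n,f):
    s=state(); im=eyes.grab_frame(n); cv2.imwrite('pics/'+f,im[:,:,::-1]); return s,im
E
python3 - <<'E'
from h import *
print(state())
for n in ['scene','side','wrist']:
    grab(n,n+'0.png'); print(n,eyes.camera_params(n))
E
```

```text
pics
{'time': 0.0, 'joint_pos': array([-1.19001599e-01,  5.33532510e-02,  1.61432692e+00, -5.84637098e-06,
        1.47598646e+00, -1.18949223e-01]), 'joint_vel': array([-5.42155368e-04,  1.71357704e-05,  5.17176611e-04,  5.35173370e-04,
        4.93391740e-04,  2.83999977e-04]), 'joint_efforts': array([ 2.70554956e-04, -3.93670499e+01, -3.70175600e+01, -1.62778279e-04,
        6.93513779e-03, -6.06393527e-06]), 'tool_pos': array([6.24317335e-01, 7.92624932e-05, 2.06245639e-01]), 'tool_rot': array([-8.13315056e-04,  7.07124721e-01,  7.07088081e-01, -6.43331846e-04]), 'contact_force': array([ 0.45140641,  0.49302017, -0.35258625]), 'ft_torque': array([ 0.01453839,  0.013393  , -0.03680135]), 'gripper_width': 1.0021513887632922}
scene {'fx': 445.87392540939874, 'fy': 445.87392540939874, 'cx': 289.31635816905657, 'cy': 206.1059962547557, 'position': array([-0.41235018,  0.6704284 ,  1.04235138]), 'rotation': array([ 0.1791869 , -0.3812936 ,  0.81227541, -0.4033806 ])}
side {'fx': 474.95159340115725, 'fy': 474.95159340115725, 'cx': 286.5415540115831, 'cy': 209.45463317744563, 'position': array([ 0.2326964 , -1.10111574,  0.95609678]), 'rotation': array([-0.41316487,  0.90042352, -0.12239435,  0.05959786])}
wrist {'fx': 355.73604437612187, 'fy': 355.73604437612187, 'cx': 282.0865548009213, 'cy': 212.18661764233102, 'T_tool_cam': array([[ 8.44654642e-04, -9.61717824e-01, -2.74040351e-01,
         7.02438968e-02],
       [ 9.99999104e-01,  1.09695149e-03, -7.67419512e-04,
        -3.68816627e-04],
       [ 1.03864999e-03, -2.74039457e-01,  9.61717889e-01,
        -1.65303656e-01],
       [ 0.00000000e+00,  0.00000000e+00,  0.00000000e+00,
         1.00000000e+00]])}
```

View pics/scene0.png

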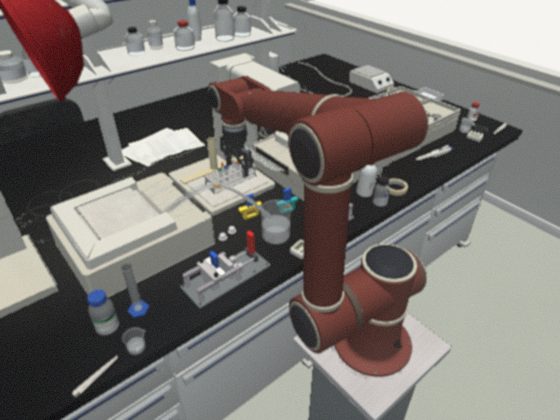

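View pics/side0.png

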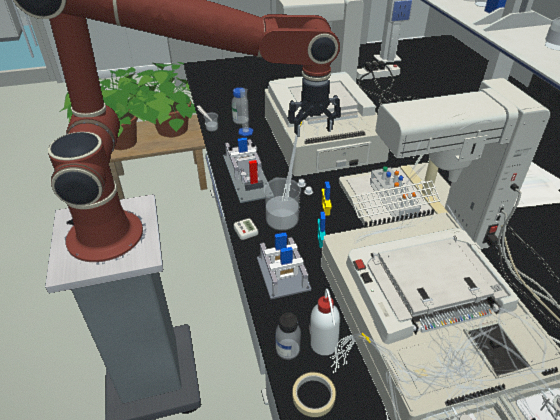

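View pics/wrist0.png

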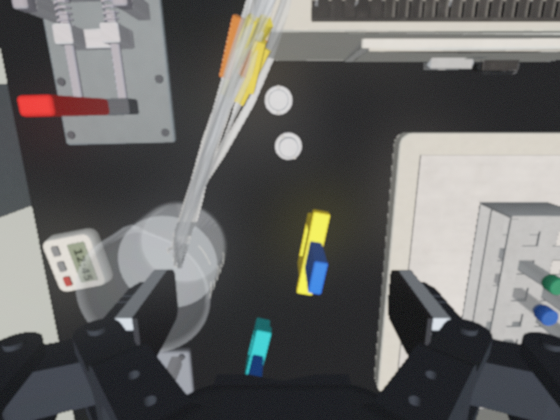

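Side view: the stand with two white plates and blue tabs is at about (285,265), and the clamp frame with the red handle is at about (245,165). The turquoise look-alike is at (321,230) and the yellow one at (326,200). I'll enlarge these.

Run:
```python
import cv2,numpy as np
a=cv2.imread('pics/side0.png'); 
c=cv2.resize(a[120:310,205:345],None,fx=4,fy=4,interpolation=cv2.INTER_CUBIC)[:,:]
cv2.imwrite('pics/c1.png',cv2.resize(a[225:305,240:340],None,fx=7,fy=7,interpolation=cv2.INTER_CUBIC))
cv2.imwrite('pics/c2.png',cv2.resize(a[120:205,210:310],None,fx=7,fy=7,interpolation=cv2.INTER_CUBIC))
b=cv2.imread('pics/scene0.png')
cv2.imwrite('pics/c3.png',cv2.resize(b[225:305,175:275],None,fx=7,fy=7,interpolation=cv2.INTER_CUBIC))
```

```text
(no output)
```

View pics/c1.png

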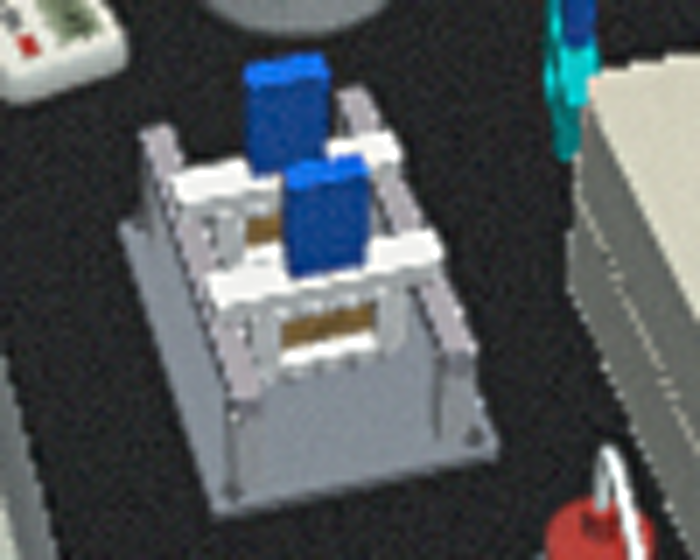

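View pics/c2.png

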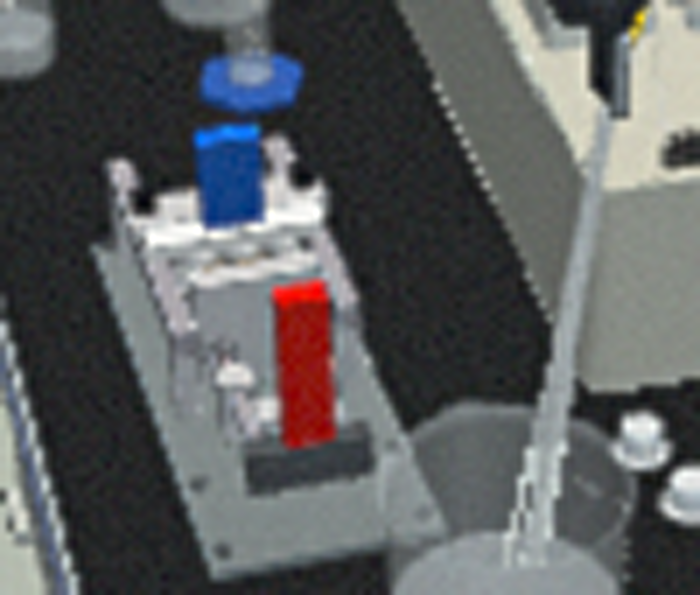

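View pics/c3.png

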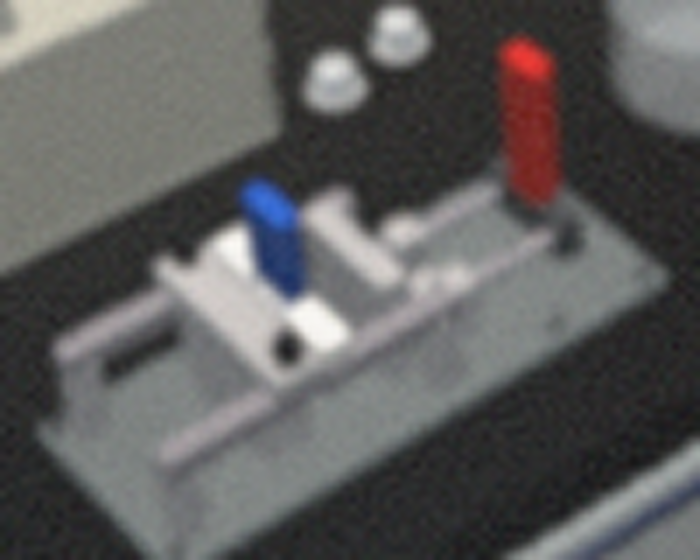

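The blue-tabbed white plates in c1 at tabs (281,241) and (287,256) are the ones meant; the turquoise and yellow ones are not white. I'll locate them roughly first.

```bash
cat >> h.py <<'E'
from scipy.spatial.transform import Rotation as R
def q2r(q): return R.from_quat([q[1],q[2],q[3],q[0]]).as_matrix()
def pose(cam,s=None):
    P=eyes.camera_params(cam)
    K=(P['fx'],P['fy'],P['cx'],P['cy'])
    if cam=='wrist':
        T=np.eye(4);T[:3,:3]=q2r(s['tool_rot']);T[:3,3]=s['tool_pos'];T=T@P['T_tool_cam']
        return K,T[:3,:3],T[:3,3]
    return K,q2r(P['rotation']),np.array(P['position'])
def ray(px,K,Rm,p):
    d=Rm@np.array([(px[0]-K[2])/K[0],(px[1]-K[3])/K[1],1]); return p,d/np.linalg.norm(d)
def onz(px,z,cam,s=None):
    p,d=ray(px,*pose(cam,s)); return p+d*(z-p[2])/d[2]
def tri(rs):
    A=np.zeros((3,3));b=np.zeros(3)
    for p,d in rs:
        M=np.eye(3)-np.outer(d,d);A+=M;b+=M@p
    x=np.linalg.solve(A,b); return x,[np.linalg.norm((np.eye(3)-np.outer(d,d))@(x-p)) for p,d in rs]
E
python3 - <<'E'
from h import *
c1=lambda u,v:(240+u/7,225+v/7); c2=lambda u,v:(210+u/7,120+v/7); c3=lambda u,v:(175+u/7,225+v/7)
for n,p,z in [('standNL',(125,225),.01),('standSL',(215,515),.01),('standSR',(495,450),.01),('tabA',(287,62),.124),('tabB',(326,165),.124)]:
    print(n,onz(c1(*p),z,'side').round(3))
for n,p,z in [('frame back L',(215,575),.01),('frame back R',(440,530),.01),('far L',(95,245),.01),('handle',(300,290),.125),('tab',(228,132),.124)]:
    print(n,onz(c2(*p),z,'side').round(3))
print('sc handle',onz(c3(527,50),.125,'scene'),'tab',onz(c3(270,195),.124,'scene'))
E
```

```text
standNL [ 0.406 -0.214  0.01 ]
standSL [ 0.405 -0.362  0.01 ]
standSR [ 0.511 -0.36   0.01 ]
tabA [ 0.46  -0.257  0.124]
tabB [ 0.459 -0.311  0.124]
frame back L [0.407 0.029 0.01 ]
frame back R [0.512 0.034 0.01 ]
far L [0.401 0.3   0.01 ]
handle [0.46  0.072 0.125]
tab [0.456 0.207 0.124]
sc handle [0.46234237 0.07185267 0.125     ] tab [0.4562682  0.21054153 0.124     ]
```

Emit:
apply_moves([
  {"linear": [0.03,-0.03,-0.03],"delta_rot": [0,0,0],"fingers": 0},
  {"linear": [0.06,-0.065,-0.054],"delta_rot": [0,0,0],"fingers": 0},
  {"linear": [0.09,-0.1,-0.054],"delta_rot": [0,0,0],"fingers": 0},
  {"linear": [0.12,-0.135,-0.054],"delta_rot": [0,0,0],"fingers": 0},
  {"linear": [0.14,-0.164,-0.054],"delta_rot": [0,0,0],"fingers": 0},
  {"linear": [0.14,-0.164,-0.054],"delta_rot": [0,0,0],"fingers": 0},
  {"linear": [0.14,-0.164,-0.054],"delta_rot": [0,0,0],"fingers": 0},
  {"linear": [0.14,-0.164,-0.054],"delta_rot": [0,0,0],"fingers": 0},
])

```text
time: 0.95
tool_pos: [0.4615, 0.1396, 0.2613]
tool_rot: [0.0, 0.707, 0.707, -0.0]
contact_force: [-0.4, 0.5, 0.5]
gripper_width: 1.003
```

Run:
```python
from h import *
import pickle
s,_=grab('wrist','w1.png'); pickle.dump(s,open('w1.pkl','wb')); print(s['tool_pos'],s['tool_rot'],s['time'],np.abs(s['joint_vel']).max())
```

```text
[0.46146389 0.13955192 0.26133845] [ 7.07116615e-05  7.07331567e-01  7.06881908e-01 -1.32803049e-04] 0.95 0.013834291073244414
```

View pics/w1.png

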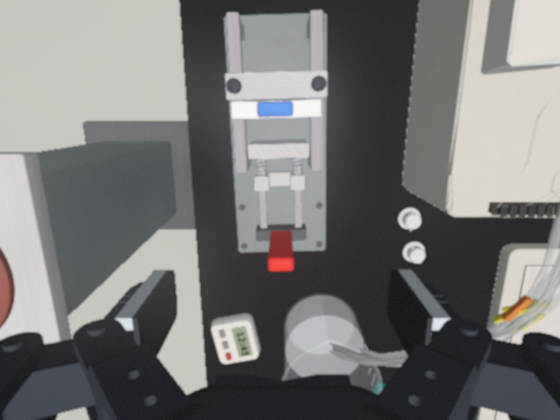

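Run:
```python
import cv2
a=cv2.imread('pics/w1.png')
cv2.imwrite('pics/c4.png',cv2.resize(a[60:165,210:345],None,fx=5.5,fy=5.5,interpolation=cv2.INTER_CUBIC))
cv2.imwrite('pics/c5.png',cv2.resize(a[165:280,210:345],None,fx=5,fy=5,interpolation=cv2.INTER_CUBIC))
```

```text
(no output)
```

View pics/c4.png

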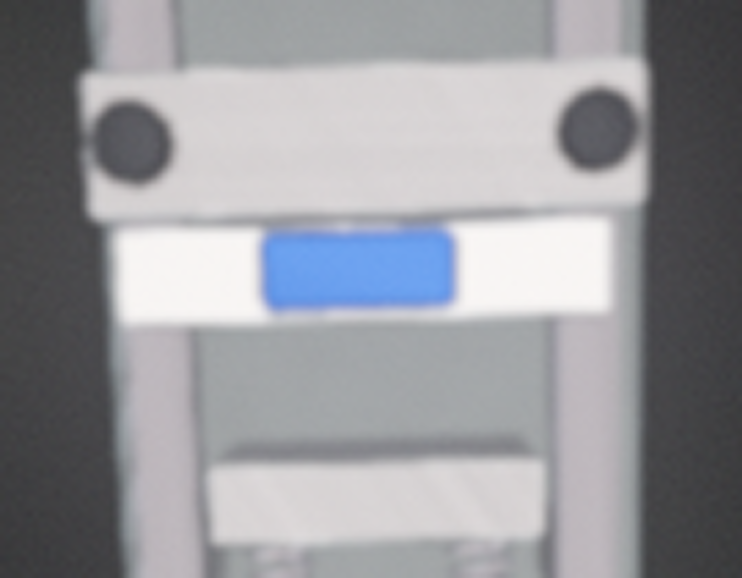

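View pics/c5.png

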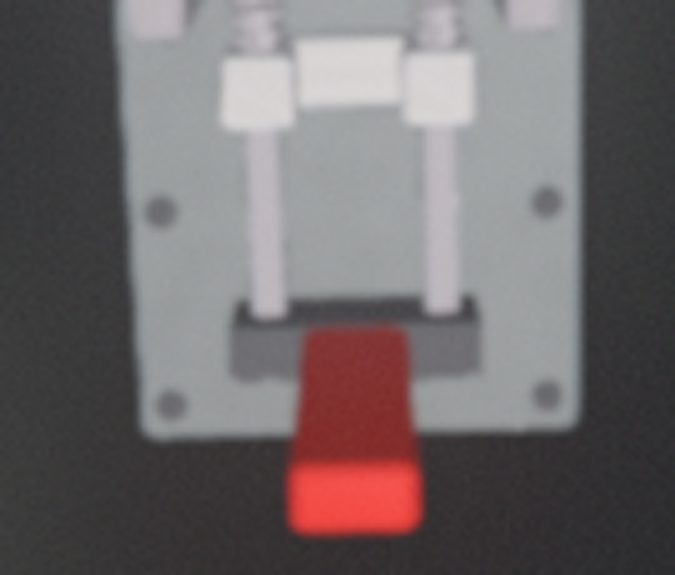

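Emit:
apply_moves([
  {"linear": [-0.03,0,0],"delta_rot": [0,0,0],"fingers": 0},
  {"linear": [-0.06,0,0],"delta_rot": [0,0,0],"fingers": 0},
  {"linear": [-0.09,0,0],"delta_rot": [0,0,0],"fingers": 0},
  {"linear": [-0.09,0,0],"delta_rot": [0,0,0],"fingers": 0},
  {"linear": [-0.09,0,0],"delta_rot": [0,0,0],"fingers": 0},
  {"linear": [-0.09,0,0],"delta_rot": [0,0,0],"fingers": 0},
  {"linear": [-0.09,0,0],"delta_rot": [0,0,0],"fingers": 0},
  {"linear": [-0.09,0,0],"delta_rot": [0,0,0],"fingers": 0},
])

```text
time: 1.8
tool_pos: [0.461, 0.0506, 0.2615]
tool_rot: [-0.0, 0.707, 0.708, -0.0]
contact_force: [-0.2, -0.2, 0.5]
gripper_width: 1.001
```

Run:
```python
from h import *
import pickle
s,a=grab('wrist','w2.png'); pickle.dump(s,open('w2.pkl','wb')); print(s['tool_pos'],s['tool_rot'],s['time'],np.abs(s['joint_vel']).max())
cv2.imwrite('pics/c6.png',cv2.resize(a[:110,210:345,::-1],None,fx=5.5,fy=5.5,interpolation=cv2.INTER_CUBIC))
```

```text
[0.46102457 0.05063524 0.2614727 ] [-9.12178402e-05  7.06680041e-01  7.07533258e-01 -1.06871124e-05] 1.8 0.0026821577524739613
```

View pics/c6.png

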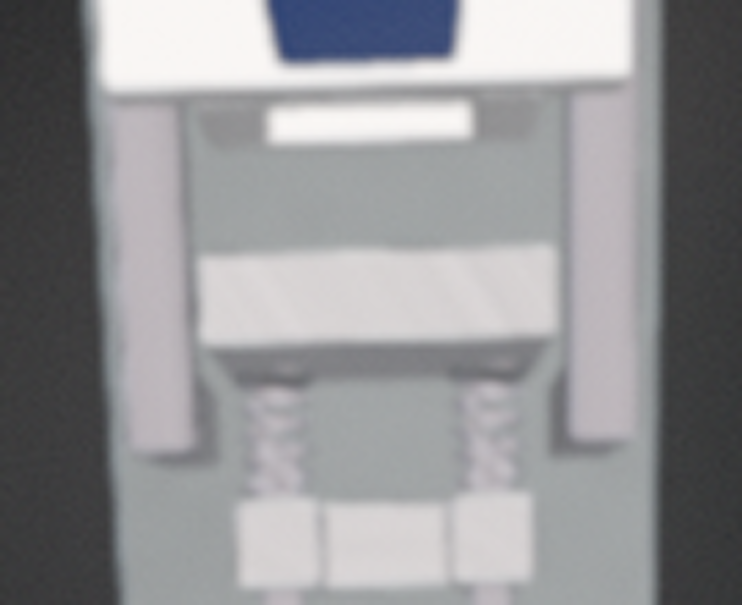

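Run:
```python
from h import *
import pickle
s1=pickle.load(open('w1.pkl','rb'));s2=pickle.load(open('w2.pkl','rb'))
P1,P2=pose('wrist',s1),pose('wrist',s2)
c4=lambda u,v:(210+u/5.5,60+v/5.5);c5=lambda u,v:(210+u/5,165+v/5);c6=lambda u,v:(210+u/5.5,v/5.5)
for n,a,b in [('pressL',c4(213,465),c6(198,257)),('pressR',c4(545,458),c6(555,246)),('barL',c5(135,38),c6(132,452)),('barL2',c5(185,38),c6(190,450)),('barR',c5(510,25),c6(570,440)),('barR2',c5(558,25),c6(632,440))]:
    x,e=tri([ray(a,*P1),ray(b,*P2)]); print(n,x.round(4),np.round(e,4))
for n,p,z in [('endL',(90,217),.074),('endR',(648,200),.074),('earL',(120,327),.074),('earR',(610,310),.074),('earLt',(115,230),.074),('earRt',(608,218),.074),
 ('tabBL',(265,308),.124),('tabBR',(453,305),.124),('tabTL',(263,232),.124),('tabTR',(453,230),.124),('pressL',(213,465),.074),('pressR',(545,458),.074)]: print(n,onz(c4(*p),z,'wrist',s1).round(4))
for n,p,z in [('hTL',(295,462),.125),('hTR',(418,460),.125),('hBL',(290,533),.125),('hBR',(422,532),.125),('baseL',(143,437),.01),('baseR',(580,430),.01)]: print(n,onz(c5(*p),z,'wrist',s1).round(4))
```

```text
pressL [0.4273 0.1776 0.0698] [0.0005 0.0005]
pressR [0.4869 0.1791 0.0719] [0.0004 0.0004]
barL [0.4134 0.1477 0.0581] [0.0003 0.0003]
barL2 [0.4239 0.1479 0.0596] [0.0003 0.0003]
barR [0.4916 0.15   0.0556] [0.0005 0.0005]
barR2 [0.5021 0.1501 0.0557] [0. 0.]
endL [0.4081 0.2201 0.074 ]
endR [0.5039 0.2229 0.074 ]
earL [0.4125 0.2018 0.074 ]
earR [0.4979 0.2046 0.074 ]
earLt [0.4123 0.2179 0.074 ]
earRt [0.4971 0.2199 0.074 ]
tabBL [0.4412 0.2057 0.124 ]
tabBR [0.4693 0.2061 0.124 ]
tabTL [0.4411 0.2165 0.124 ]
tabTR [0.4692 0.2168 0.124 ]
pressL [0.4281 0.178  0.074 ]
pressR [0.4871 0.1793 0.074 ]
hTL [0.4489 0.0808 0.125 ]
hTR [0.4714 0.0812 0.125 ]
hBL [0.4478 0.0666 0.125 ]
hBR [0.4722 0.0668 0.125 ]
baseL [0.406  0.0383 0.01  ]
baseR [0.5159 0.0403 0.01  ]
```

The gap measures about 43 mm, so one more plate (2×16) should be enough. Frame yaw is about +0.03. Next I'll look at the stand.

Emit:
apply_moves([
  {"linear": [-0.05,0,0],"delta_rot": [0,0,0],"fingers": 0},
  {"linear": [-0.1,0,0],"delta_rot": [0,0,0],"fingers": 0},
  {"linear": [-0.15,0,0],"delta_rot": [0,0,0],"fingers": 0},
  {"linear": [-0.2,0,0],"delta_rot": [0,0,0],"fingers": 0},
  {"linear": [-0.25,0,0],"delta_rot": [0,0,0],"fingers": 0},
  {"linear": [-0.3,0,0],"delta_rot": [0,0,0],"fingers": 0},
  {"linear": [-0.33,0,0],"delta_rot": [0,0,0],"fingers": 0},
  {"linear": [-0.33,0,0],"delta_rot": [0,0,0],"fingers": 0},
])

```text
time: 2.65
tool_pos: [0.4606, -0.2829, 0.261]
tool_rot: [-0.0, 0.709, 0.706, -0.0]
contact_force: [-0.1, 0.4, 0.2]
gripper_width: 1.0
```

Run:
```python
from h import *
import pickle
s,a=grab('wrist','w3.png'); pickle.dump(s,open('w3.pkl','wb')); print(s['tool_pos'],s['tool_rot'],s['time'],np.abs(s['joint_vel']).max())
```

```text
[ 0.46055432 -0.28294302  0.26099852] [-2.75108398e-04  7.08510103e-01  7.05700497e-01 -4.07582902e-04] 2.65 0.05558579902134108
```

View pics/w3.png

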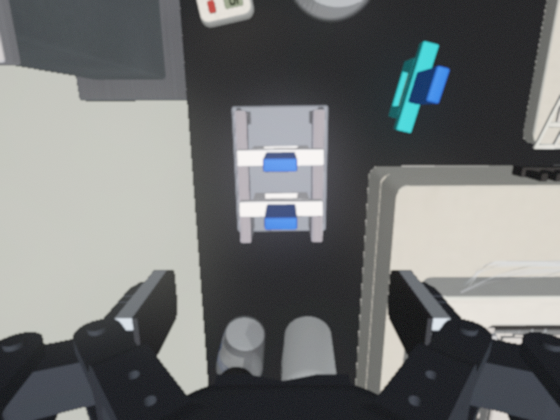

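Emit:
apply_moves([
  {"linear": [-0.05,0,0],"delta_rot": [0,0,0],"fingers": 0},
  {"linear": [-0.1,0,0],"delta_rot": [0,0,0],"fingers": 0},
  {"linear": [-0.1,0,0],"delta_rot": [0,0,0],"fingers": 0},
  {"linear": [-0.1,0,0],"delta_rot": [0,0,0],"fingers": 0},
  {"linear": [-0.1,0,0],"delta_rot": [0,0,0],"fingers": 0},
  {"linear": [-0.1,0,0],"delta_rot": [0,0,0],"fingers": 0},
  {"linear": [-0.1,0,0],"delta_rot": [0,0,0],"fingers": 0},
  {"linear": [-0.1,0,0],"delta_rot": [0,0,0],"fingers": 0},
])

```text
time: 3.5
tool_pos: [0.4612, -0.3792, 0.2619]
tool_rot: [0.0, 0.707, 0.708, 0.0]
contact_force: [-0.1, 0.7, 0.1]
gripper_width: 0.999
```

Run:
```python
from h import *
import pickle
s,a=grab('wrist','w4.png'); pickle.dump(s,open('w4.pkl','wb')); print(s['tool_pos'],s['tool_rot'],s['time'],np.abs(s['joint_vel']).max())
```

```text
[ 0.46124113 -0.37921676  0.261881  ] [2.90217524e-04 7.06709421e-01 7.07503859e-01 1.00113433e-05] 3.5 0.007926687566571378
```

View pics/w4.png

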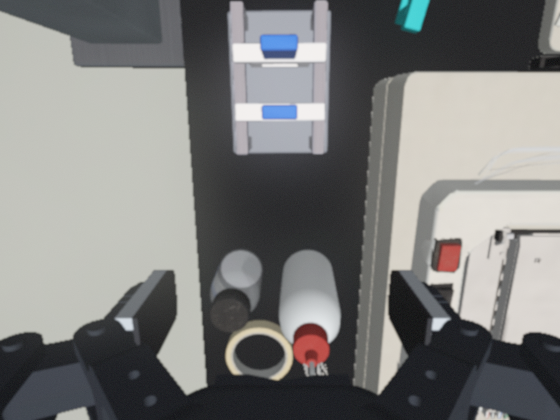

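Two white plates hang in the stand: tabs at (280,162) and (280,215) in w3, and at (279,43) and (279,112) in w4. The turquoise one at (420,85) is not the target. I'll take the farther plate (A), which is nearer the frame and away from the bottles. Enlarged check:

Run:
```python
import cv2
a=cv2.imread('pics/w3.png');b=cv2.imread('pics/w4.png')
cv2.imwrite('pics/c7.png',cv2.resize(a[135:245,225:335],None,fx=5,fy=5,interpolation=cv2.INTER_CUBIC))
cv2.imwrite('pics/c8.png',cv2.resize(b[0:125,225:335],None,fx=5,fy=5,interpolation=cv2.INTER_CUBIC))
```

```text
(no output)
```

View pics/c7.png

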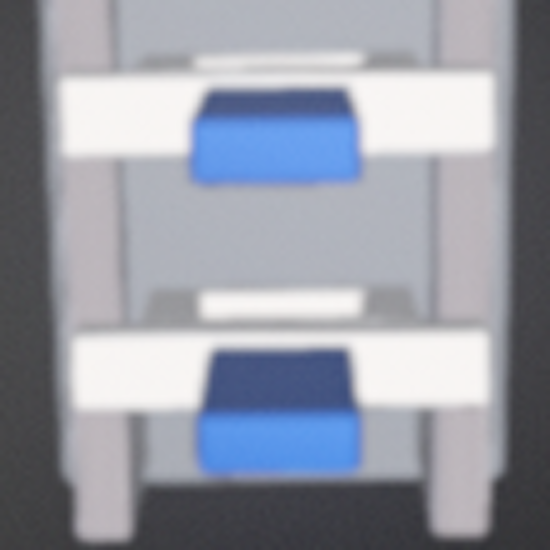

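View pics/c8.png

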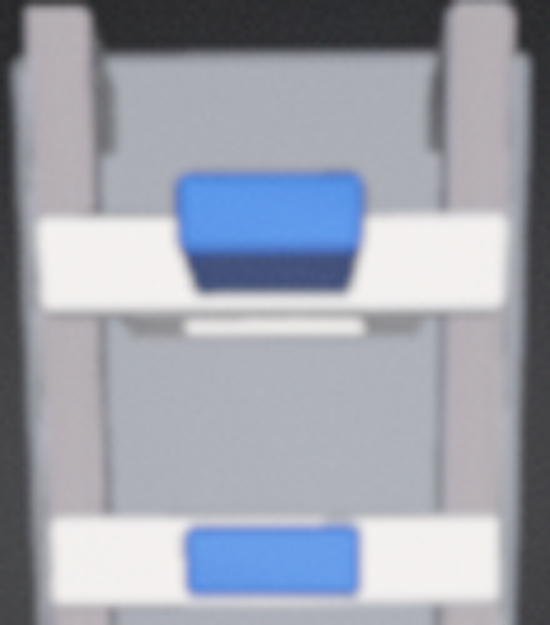

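Run:
```python
from h import *
import pickle
s1=pickle.load(open('w3.pkl','rb'));s2=pickle.load(open('w4.pkl','rb'))
P1,P2=pose('wrist',s1),pose('wrist',s2)
a=lambda u,v:(225+u/5,135+v/5);b=lambda u,v:(225+u/5,v/5)
for n,p,q in [('A TL',(195,117),(180,175)),('A TR',(356,117),(362,175)),('A BL',(191,183),(180,252)),('A BR',(360,181),(362,252)),('B TL',(203,410),(188,527)),('B TR',(360,410),(357,526)),('B BL',(200,473),(190,594)),('B BR',(358,470),(357,593))]:
    x,e=tri([ray(a(*p),*P1),ray(b(*q),*P2)]); print(n,x.round(4),np.round(e,4), onz(b(*q),.124,'wrist',s2).round(4),onz(a(*p),.124,'wrist',s1).round(4))
for q in [(38,216),(507,216),(42,310),(507,308)]: print('earA',onz(b(*q),.074,'wrist',s2).round(4))
for q in [(60,75),(495,72),(65,157),(495,152)]: print('earA',onz(a(*q),.074,'wrist',s1).round(4))
```

```text
A TL [ 0.4441 -0.2519  0.1207] [0.0003 0.0003] [ 0.4441 -0.2525  0.124 ] [ 0.4446 -0.2514  0.124 ]
A TR [ 0.4722 -0.2519  0.1211] [0.0002 0.0002] [ 0.4723 -0.2524  0.124 ] [ 0.4719 -0.2515  0.124 ]
A BL [ 0.4437 -0.2631  0.1215] [0.0001 0.0001] [ 0.4439 -0.2635  0.124 ] [ 0.4437 -0.2627  0.124 ]
A BR [ 0.4727 -0.263   0.1209] [0.0001 0.0001] [ 0.4725 -0.2634  0.124 ] [ 0.4726 -0.2624  0.124 ]
B TL [ 0.4446 -0.3047  0.1191] [0.0002 0.0002] [ 0.4446 -0.3048  0.124 ] [ 0.4451 -0.3033  0.124 ]
B TR [ 0.4727 -0.3045  0.12  ] [0.0004 0.0004] [ 0.4722 -0.3046  0.124 ] [ 0.473  -0.3033  0.124 ]
B BL [ 0.4445 -0.3154  0.1229] [0.0002 0.0002] [ 0.4448 -0.3154  0.124 ] [ 0.4444 -0.3151  0.124 ]
B BR [ 0.4726 -0.3152  0.122 ] [0.0002 0.0002] [ 0.4723 -0.3152  0.124 ] [ 0.4727 -0.3146  0.124 ]
earA [ 0.4154 -0.25    0.074 ]
earA [ 0.5007 -0.2498  0.074 ]
earA [ 0.4156 -0.2659  0.074 ]
earA [ 0.5012 -0.2654  0.074 ]
earA [ 0.4156 -0.2496  0.074 ]
earA [ 0.5009 -0.2492  0.074 ]
earA [ 0.4159 -0.2657  0.074 ]
earA [ 0.5013 -0.2649  0.074 ]
```

Emit:
apply_moves([
  {"linear": [0.05,-0.003,0],"delta_rot": [0,0,0],"fingers": 0},
  {"linear": [0.1,-0.003,0],"delta_rot": [0,0,0],"fingers": 0},
  {"linear": [0.122,-0.003,0.03],"delta_rot": [0,0,0],"fingers": 0},
  {"linear": [0.122,-0.003,0.06],"delta_rot": [0,0,0],"fingers": 0},
  {"linear": [0.122,-0.003,0.09],"delta_rot": [0,0,0],"fingers": 0},
  {"linear": [0.122,-0.003,0.11],"delta_rot": [0,0,0],"fingers": 0},
  {"linear": [0.122,-0.003,0.11],"delta_rot": [0,0,0],"fingers": 0},
  {"linear": [0.122,-0.003,0.11],"delta_rot": [0,0,0],"fingers": 0},
])

```text
time: 4.35
tool_pos: [0.4581, -0.258, 0.1519]
tool_rot: [-0.0, 0.707, 0.707, 0.0]
contact_force: [-0.1, -0.1, 0.4]
gripper_width: 1.003
```

Emit:
apply_moves([
  {"linear": [0,0,0.03],"delta_rot": [0,0,0],"fingers": 0},
  {"linear": [0,0,0.055],"delta_rot": [0,0,0],"fingers": 0},
  {"linear": [0,0,0.069],"delta_rot": [0,0,0],"fingers": 0},
  {"linear": [0,0,0.069],"delta_rot": [0,0,0],"fingers": 60},
  {"linear": [0,0,0.069],"delta_rot": [0,0,0],"fingers": 120},
  {"linear": [0,0,0.069],"delta_rot": [0,0,0],"fingers": 255},
  {"linear": [0,0,0.069],"delta_rot": [0,0,0],"fingers": 255},
  {"linear": [0,0,0.069],"delta_rot": [0,0,0],"fingers": 255},
])

```text
time: 5.15
tool_pos: [0.4591, -0.2589, 0.0846]
tool_rot: [0.002, 0.707, 0.707, 0.0]
contact_force: [-0.1, -0.8, 5.4]
gripper_width: 0.334
```

Emit:
apply_moves([
  {"linear": [0,0,0],"delta_rot": [0,0,0],"fingers": 255},
  {"linear": [0,0,0],"delta_rot": [0,0,0],"fingers": 255},
  {"linear": [0,0,0],"delta_rot": [0,0,0],"fingers": 255},
  {"linear": [0,0,-0.005],"delta_rot": [0,0,0],"fingers": 255},
  {"linear": [0,0,-0.015],"delta_rot": [0,0,0],"fingers": 255},
  {"linear": [0,0,-0.03],"delta_rot": [0,0,0],"fingers": 255},
  {"linear": [0,0,-0.03],"delta_rot": [0,0,0],"fingers": 255},
  {"linear": [0,0,-0.03],"delta_rot": [0,0,0],"fingers": 255},
])

```text
time: 5.95
tool_pos: [0.4584, -0.2583, 0.1134]
tool_rot: [0.001, 0.707, 0.707, 0.0]
contact_force: [0.0, 0.4, -1.3]
gripper_width: 0.333
```

Run:
```python
from h import *
s,a=grab('side','s5.png'); print(s['tool_pos'],s['gripper_width'],s['contact_force'])
cv2.imwrite('pics/c9.png',cv2.resize(a[200:310,220:360,::-1],None,fx=5,fy=5,interpolation=cv2.INTER_CUBIC))
```

```text
[ 0.45841239 -0.2583321   0.11344491] 0.3328167747684353 [ 0.00469329  0.41284404 -1.30462673]
```

View pics/c9.png

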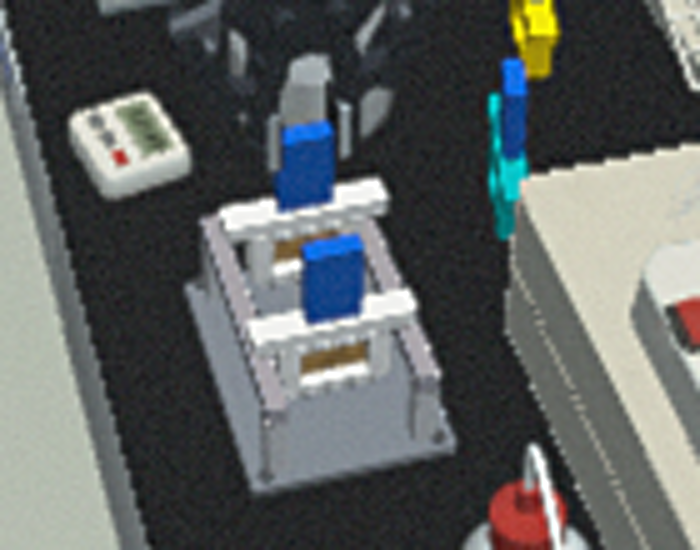

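Plate A is lifted cleanly. I'll check where the hose lies before flying over the beaker.

Run:
```python
import cv2
a=cv2.imread('pics/side0.png');b=cv2.imread('pics/scene0.png')
cv2.imwrite('pics/d1.png',cv2.resize(a[110:240,220:350],None,fx=4.5,fy=4.5,interpolation=cv2.INTER_CUBIC))
cv2.imwrite('pics/d2.png',cv2.resize(b[120:250,170:310],None,fx=4.5,fy=4.5,interpolation=cv2.INTER_CUBIC))
```

```text
(no output)
```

View pics/d1.png

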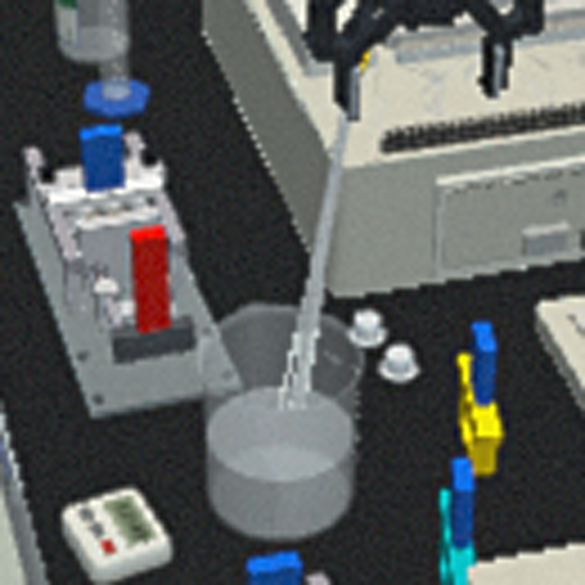

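View pics/d2.png

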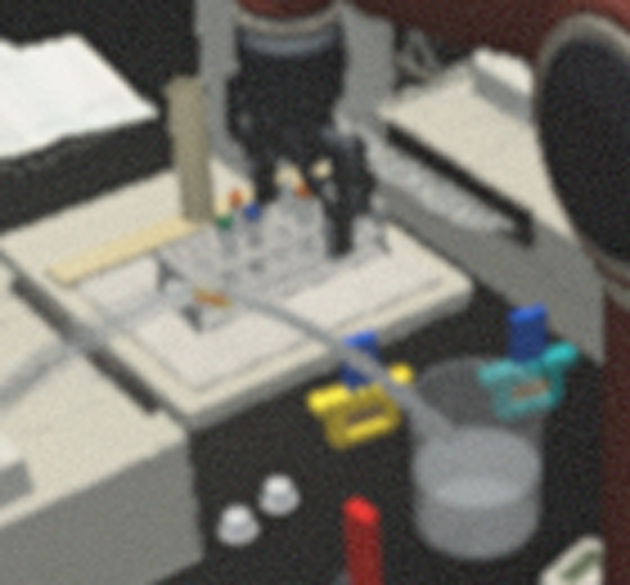

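Run:
```python
from h import *
S=pose('side');C=pose('scene')
poly=np.array([(440,430),(400,390),(360,350),(300,320),(235,295),(200,290),(170,262)],float)
pts=np.vstack([np.linspace(poly[i],poly[i+1],12) for i in range(len(poly)-1)])
for q in [(292,400),(305,340),(320,270),(335,190),(348,125)]:
    r=ray((220+q[0]/4.5,110+q[1]/4.5),*S)
    best=min((tri([r,ray((170+p[0]/4.5,120+p[1]/4.5),*C]) if 0 else tri([r,ray((170+p[0]/4.5,120+p[1]/4.5),*C)]) for p in pts),key=lambda t:t[1][0])
    print(q,best[0].round(3),round(best[1][0],4))
print(onz((220+285/4.5,110+500/4.5),0,'side'))
```

```text
File "<stdin>", line 7
    best=min((tri([r,ray((170+p[0]/4.5,120+p[1]/4.5),*C]) if 0 else tri([r,ray((170+p[0]/4.5,120+p[1]/4.5),*C)]) for p in pts),key=lambda t:t[1][0])
                                                       ^
SyntaxError: closing parenthesis ']' does not match opening parenthesis '('
```

Run:
```python
from h import *
S=pose('side');C=pose('scene')
poly=np.array([(440,430),(400,390),(360,350),(300,320),(235,295),(200,290),(170,262)],float)
pts=np.vstack([np.linspace(poly[i],poly[i+1],12) for i in range(len(poly)-1)])
for q in [(292,400),(305,340),(320,270),(335,190),(348,125)]:
    r=ray((220+q[0]/4.5,110+q[1]/4.5),*S)
    best=min((tri([r,ray((170+p[0]/4.5,120+p[1]/4.5),*C)]) for p in pts),key=lambda t:t[1][0])
    print(q,best[0].round(3),round(best[1][0],4))
print(onz((220+285/4.5,110+500/4.5),0,'side'))
```

```text
(292, 400) [ 0.532 -0.058  0.074] 0.0088
(305, 340) [ 0.538 -0.042  0.101] 0.0006
(320, 270) [ 0.555 -0.019  0.139] 0.0003
(335, 190) [0.574 0.013 0.178] 0.0009
(348, 125) [0.591 0.044 0.205] 0.0002
[ 0.51483945 -0.07981185  0.        ]
```

The hose leans away at x>0.53, so flying at x≈0.46 and high is clear.

Emit:
apply_moves([
  {"linear": [0,0,-0.03],"delta_rot": [0,0,0],"fingers": 255},
  {"linear": [0,0,-0.07],"delta_rot": [0,0,0],"fingers": 255},
  {"linear": [0.015,0,-0.11],"delta_rot": [0,0,0],"fingers": 255},
  {"linear": [0.04,0,-0.147],"delta_rot": [0,0,0],"fingers": 255},
  {"linear": [0.08,0,-0.147],"delta_rot": [0,0,0],"fingers": 255},
  {"linear": [0.12,0,-0.147],"delta_rot": [0,0,0],"fingers": 255},
  {"linear": [0.16,0,-0.147],"delta_rot": [0,0,0],"fingers": 255},
  {"linear": [0.2,0,-0.147],"delta_rot": [0,0,0],"fingers": 255},
])

```text
time: 6.8
tool_pos: [0.4574, -0.0565, 0.2588]
tool_rot: [-0.0, 0.707, 0.707, -0.0]
contact_force: [0.5, -0.1, -1.3]
gripper_width: 0.332
```

Emit:
apply_moves([
  {"linear": [0.04,0,0],"delta_rot": [0,0,0],"fingers": 255},
  {"linear": [0.08,0,0],"delta_rot": [0,0,0],"fingers": 255},
  {"linear": [0.12,0,0],"delta_rot": [0,0,0],"fingers": 255},
  {"linear": [0.16,0,0],"delta_rot": [0,0,0],"fingers": 255},
  {"linear": [0.2,0,0],"delta_rot": [0,0,-0.8],"fingers": 255},
  {"linear": [0.23,0,0],"delta_rot": [0,0,-1.7],"fingers": 255},
  {"linear": [0.248,-0.0016,0],"delta_rot": [0,0,-1.7],"fingers": 255},
  {"linear": [0.248,-0.0016,0],"delta_rot": [0,0,-1.7],"fingers": 255},
])

```text
time: 7.6
tool_pos: [0.4556, 0.1918, 0.2585]
tool_rot: [-0.001, 0.695, 0.719, -0.001]
contact_force: [0.4, -0.1, -0.6]
gripper_width: 0.328
```

Emit:
apply_moves([
  {"linear": [0,0,0.03],"delta_rot": [0,0,0],"fingers": 255},
  {"linear": [0,0,0.06],"delta_rot": [0,0,0],"fingers": 255},
  {"linear": [0,0,0.08],"delta_rot": [0,0,0],"fingers": 255},
  {"linear": [0,0,0.08],"delta_rot": [0,0,0],"fingers": 255},
  {"linear": [0,0,0.08],"delta_rot": [0,0,0],"fingers": 255},
  {"linear": [0,0,0.08],"delta_rot": [0,0,0],"fingers": 255},
  {"linear": [0,0,0.08],"delta_rot": [0,0,0],"fingers": 255},
  {"linear": [0,0,0.08],"delta_rot": [0,0,0],"fingers": 255},
])

```text
time: 8.4
tool_pos: [0.4571, 0.1901, 0.1809]
tool_rot: [0.001, 0.697, 0.717, 0.001]
contact_force: [0.1, 0.0, -1.4]
gripper_width: 0.33
```

Run:
```python
from h import *
import pickle
s,a=grab('side','s6.png');
s,b=grab('wrist','w6.png');pickle.dump(s,open('w6.pkl','wb')); print(s['tool_pos'],s['tool_rot'],s['gripper_width'],s['contact_force'],s['time'])
cv2.imwrite('pics/e1.png',cv2.resize(a[90:210,195:315,::-1],None,fx=5,fy=5,interpolation=cv2.INTER_CUBIC))
```

```text
[0.45694377 0.19010547 0.18061173] [4.87908735e-04 6.96536111e-01 7.17521182e-01 7.49400554e-04] 0.32631083746788847 [ 0.57235402 -0.48852421 -0.95869297] 8.45
```

View pics/e1.png

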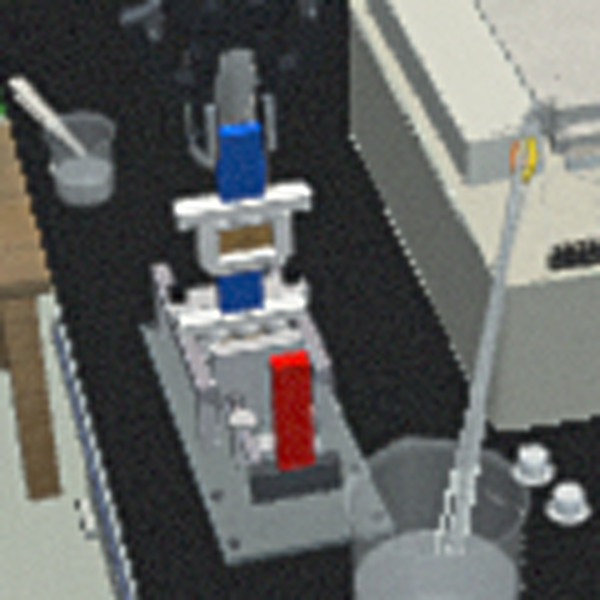

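View pics/w6.png

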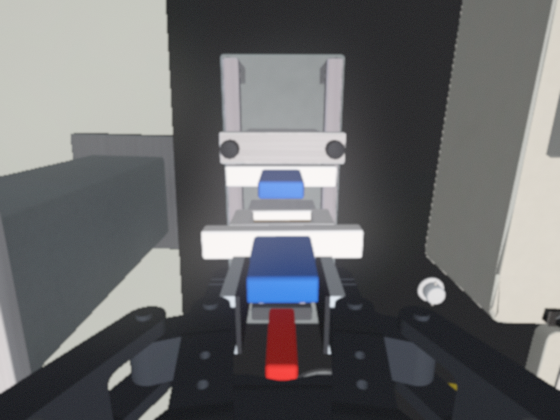

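Run:
```python
from h import *
import pickle
s=pickle.load(open('w6.pkl','rb'))
a=cv2.imread('pics/w6.png')
cv2.imwrite('pics/e2.png',cv2.resize(a[120:310,190:375],None,fx=3.8,fy=3.8,interpolation=cv2.INTER_CUBIC))
for p in [(202,229),(362,228),(203,259),(362,257)]: print(onz(p,.1706,'wrist',s).round(4))
```

```text
[0.4146 0.2001 0.1706]
[0.4976 0.2031 0.1706]
[0.4146 0.1832 0.1706]
[0.4991 0.1869 0.1706]
```

View pics/e2.png

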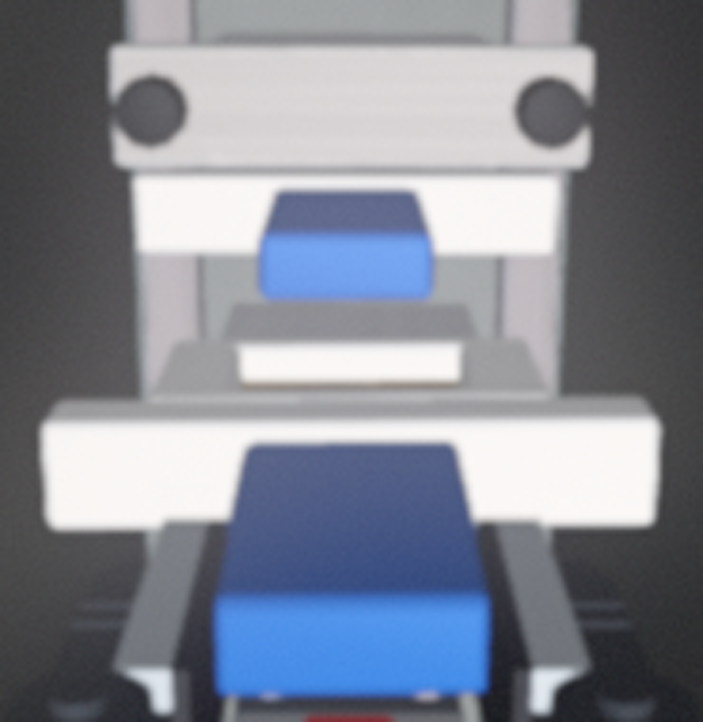

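Emit:
apply_moves([
  {"linear": [-0.001,0,0.015],"delta_rot": [0,0,0],"fingers": 255},
  {"linear": [-0.001,0,0.03],"delta_rot": [0,0,0],"fingers": 255},
  {"linear": [-0.001,0,0.04],"delta_rot": [0,0,0],"fingers": 255},
  {"linear": [-0.001,0,0.05],"delta_rot": [0,0,0],"fingers": 255},
  {"linear": [-0.001,0,0.06],"delta_rot": [0,0,0],"fingers": 255},
  {"linear": [-0.001,0,0.065],"delta_rot": [0,0,0],"fingers": 255},
  {"linear": [-0.001,0,0.065],"delta_rot": [0,0,0],"fingers": 255},
  {"linear": [-0.001,0,0.065],"delta_rot": [0,0,0],"fingers": 255},
])

```text
time: 9.3
tool_pos: [0.4567, 0.1891, 0.1148]
tool_rot: [0.0, 0.697, 0.718, 0.0]
contact_force: [-0.3, -0.4, -0.1]
gripper_width: 0.331
```

Run:
```python
from h import *
s,a=grab('side','s7.png');
s,b=grab('wrist','w7.png'); print(s['tool_pos'],s['gripper_width'],s['contact_force'],s['ft_torque'],s['time'])
A=cv2.resize(a[100:200,200:300,::-1],None,fx=4,fy=4,interpolation=cv2.INTER_CUBIC)
B=cv2.resize(b[120:310,190:375,::-1],(390,400),interpolation=cv2.INTER_CUBIC)
cv2.imwrite('pics/e3.png',np.hstack([A,B]))
```

```text
[0.45689838 0.18912628 0.11514776] 0.3295578361737494 [-0.1220091   0.44965232 -1.26772628] [-0.03800541  0.03387703  0.00471308] 9.35
```

View pics/e3.png

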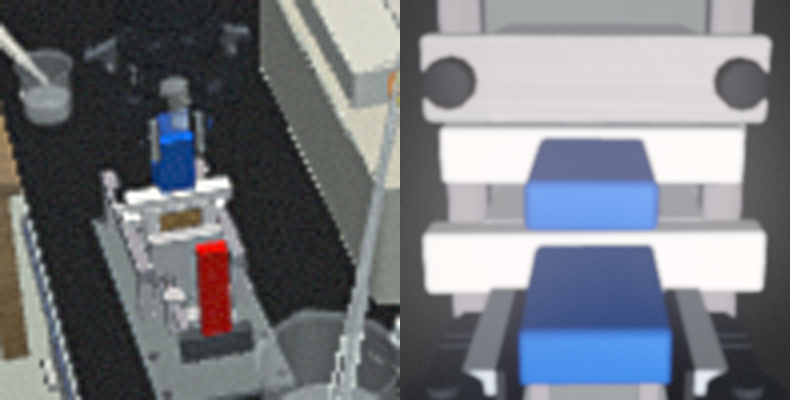

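The foot is between the bars with no contact force, so I'll continue down.

Emit:
apply_moves([
  {"linear": [0,0,0.008],"delta_rot": [0,0,0],"fingers": 255},
  {"linear": [0,0,0.015],"delta_rot": [0,0,0],"fingers": 255},
  {"linear": [0,0,0.02],"delta_rot": [0,0,0],"fingers": 255},
  {"linear": [0,0,0.024],"delta_rot": [0,0,0],"fingers": 255},
  {"linear": [0,0,0.027],"delta_rot": [0,0,0],"fingers": 255},
  {"linear": [0,0,0.029],"delta_rot": [0,0,0],"fingers": 255},
  {"linear": [0,0,0.03],"delta_rot": [0,0,0],"fingers": 255},
  {"linear": [0,0,0.03],"delta_rot": [0,0,0],"fingers": 255},
])

```text
time: 10.2
tool_pos: [0.4566, 0.1891, 0.0847]
tool_rot: [0.0, 0.697, 0.718, 0.0]
contact_force: [0.1, 0.6, -0.5]
gripper_width: 0.326
```

Run:
```python
from h import *
s,a=grab('side','s8.png');
s,b=grab('wrist','w8.png'); print(s['tool_pos'],s['gripper_width'],s['contact_force'],s['ft_torque'],s['time'])
A=cv2.resize(a[100:200,200:300,::-1],None,fx=4,fy=4,interpolation=cv2.INTER_CUBIC)
B=cv2.resize(b[120:310,190:375,::-1],(390,400),interpolation=cv2.INTER_CUBIC)
cv2.imwrite('pics/e4.png',np.hstack([A,B]))
```

```text
[0.45667698 0.18907894 0.08470893] 0.3313508555098167 [ 0.63550818 -0.57669664 -2.32559751] [-0.00245812 -0.01981988 -0.03411256] 10.25
```

View pics/e4.png

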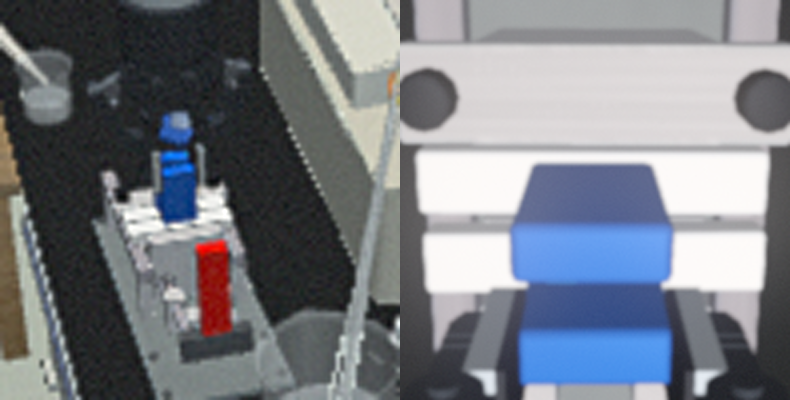

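Emit:
apply_moves([
  {"linear": [0,0,0.001],"delta_rot": [0,0,0],"fingers": 255},
  {"linear": [0,0,0.0015],"delta_rot": [0,0,0],"fingers": 255},
  {"linear": [0,0,0.0015],"delta_rot": [0,0,0],"fingers": 255},
  {"linear": [0,0,0.0015],"delta_rot": [0,0,0],"fingers": 255},
  {"linear": [0,0,0.0015],"delta_rot": [0,0,0],"fingers": 255},
  {"linear": [0,0,0.0015],"delta_rot": [0,0,0],"fingers": 255},
  {"linear": [0,0,0.0015],"delta_rot": [0,0,0],"fingers": 255},
  {"linear": [0,0,0.0015],"delta_rot": [0,0,0],"fingers": 255},
])

```text
time: 11.1
tool_pos: [0.4567, 0.1892, 0.0846]
tool_rot: [0.0, 0.697, 0.718, 0.0]
contact_force: [-4.4, 0.1, 7.7]
gripper_width: 0.334
```

Contact: the ears are resting on the bars. I'll open and lift.

Emit:
apply_moves([
  {"linear": [0,0,0],"delta_rot": [0,0,0],"fingers": 150},
  {"linear": [0,0,0],"delta_rot": [0,0,0],"fingers": 100},
  {"linear": [0,0,0],"delta_rot": [0,0,0],"fingers": 50},
  {"linear": [0,0,0],"delta_rot": [0,0,0],"fingers": 0},
  {"linear": [0,0,0],"delta_rot": [0,0,0],"fingers": 0},
  {"linear": [0,0,0],"delta_rot": [0,0,0],"fingers": 0},
  {"linear": [0,0,-0.02],"delta_rot": [0,0,0],"fingers": 0},
  {"linear": [0,0,-0.05],"delta_rot": [0,0,0],"fingers": 0},
])

```text
time: 11.9
tool_pos: [0.4545, 0.1885, 0.1311]
tool_rot: [-0.001, 0.697, 0.718, -0.002]
contact_force: [1.0, -0.2, -0.4]
gripper_width: 0.999
```

Emit:
apply_moves([
  {"linear": [0,0,-0.05],"delta_rot": [0,0,0],"fingers": 0},
  {"linear": [-0.03,0,-0.08],"delta_rot": [0,0,0],"fingers": 0},
  {"linear": [-0.06,0.001,-0.08],"delta_rot": [0,0,0],"fingers": 0},
  {"linear": [-0.09,0.003,-0.08],"delta_rot": [0,0,0],"fingers": 0},
  {"linear": [-0.1,0.003,-0.08],"delta_rot": [0,0,0],"fingers": 0},
  {"linear": [-0.1,0.003,-0.08],"delta_rot": [0,0,0],"fingers": 0},
  {"linear": [-0.1,0.003,-0.08],"delta_rot": [0,0,0],"fingers": 0},
  {"linear": [-0.1,0.003,-0.08],"delta_rot": [0,0,0],"fingers": 0},
])

```text
time: 12.7
tool_pos: [0.4622, 0.0901, 0.2127]
tool_rot: [-0.0, 0.696, 0.718, -0.0]
contact_force: [-0.1, 0.3, -0.5]
gripper_width: 1.0
```

Run:
```python
from h import *
import pickle
s,a=grab('side','s9.png');
s,b=grab('wrist','w9.png');pickle.dump(s,open('w9.pkl','wb')); print(s['tool_pos'],s['tool_rot'],s['gripper_width'],s['contact_force'],s['time'])
cv2.imwrite('pics/f1.png',cv2.resize(b[0:200,170:400,::-1],None,fx=3.4,fy=3,interpolation=cv2.INTER_CUBIC))
```

```text
[0.46218761 0.09005195 0.21272088] [-3.27919056e-04  6.96039952e-01  7.18002972e-01 -9.94105193e-05] 1.0004735942338594 [-0.62368018 -0.04730665 -0.47899163] 12.75
```

View pics/w9.png

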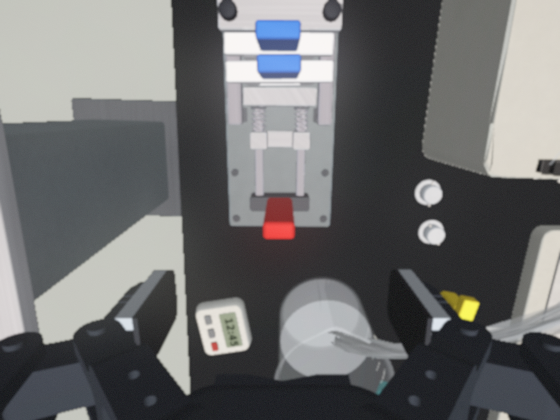

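View pics/f1.png

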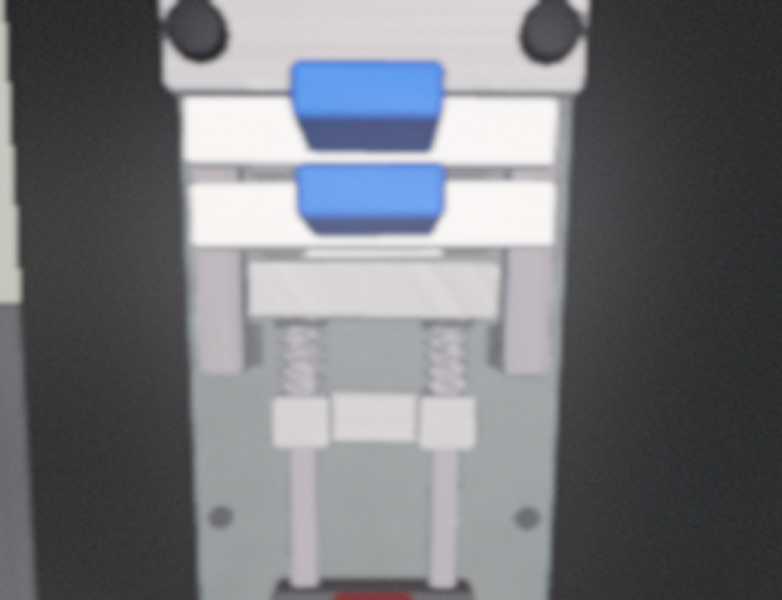

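Both plates hang square, pusher open: plate_2 at the block, the new plate in front of it at rows 60–80 of w9. Now the handle, with its top at (279,232).

Emit:
apply_moves([
  {"linear": [-0.016,-0.0027,0.03],"delta_rot": [0,0,0],"fingers": 0},
  {"linear": [-0.016,-0.0027,0.06],"delta_rot": [0,0,0],"fingers": 0},
  {"linear": [-0.016,-0.0027,0.09],"delta_rot": [0,0,0],"fingers": 0},
  {"linear": [-0.016,-0.0027,0.11],"delta_rot": [0,0,0],"fingers": 0},
  {"linear": [-0.016,-0.0027,0.124],"delta_rot": [0,0,0],"fingers": 0},
  {"linear": [-0.016,-0.0027,0.124],"delta_rot": [0,0,0],"fingers": 0},
  {"linear": [-0.016,-0.0027,0.124],"delta_rot": [0,0,0],"fingers": 100},
  {"linear": [-0.016,-0.0027,0.124],"delta_rot": [0,0,0],"fingers": 255},
])

```text
time: 13.6
tool_pos: [0.4614, 0.0732, 0.0906]
tool_rot: [0.001, 0.696, 0.718, 0.001]
contact_force: [0.0, -0.0, 0.4]
gripper_width: 0.686
```

Emit:
apply_moves([
  {"linear": [0,0,0],"delta_rot": [0,0,0],"fingers": 255},
  {"linear": [0,0,0],"delta_rot": [0,0,0],"fingers": 255},
  {"linear": [0,0,0],"delta_rot": [0,0,0],"fingers": 255},
  {"linear": [0,0,0],"delta_rot": [0,0,0],"fingers": 255},
  {"linear": [0,0,0],"delta_rot": [0,0,0],"fingers": 255},
  {"linear": [0,0,0],"delta_rot": [0,0,0],"fingers": 255},
  {"linear": [0,0,0],"delta_rot": [0,0,0],"fingers": 255},
  {"linear": [0,0,0],"delta_rot": [0,0,0],"fingers": 255},
])

```text
time: 14.4
tool_pos: [0.4599, 0.073, 0.0902]
tool_rot: [-0.0, 0.697, 0.718, -0.0]
contact_force: [-5.0, 0.0, 6.8]
gripper_width: 0.261
```

Run:
```python
from h import *
s,b=grab('wrist','w10.png'); print(s['tool_pos'],s['tool_rot'],s['gripper_width'],s['contact_force'],s['time'])
```

```text
[0.45985996 0.07304977 0.0902463 ] [-3.85656728e-04  6.96518947e-01  7.17538144e-01 -4.68449189e-04] 0.26120425918604445 [-4.97662205  0.03694318  6.80018676] 14.4
```

View pics/w10.png

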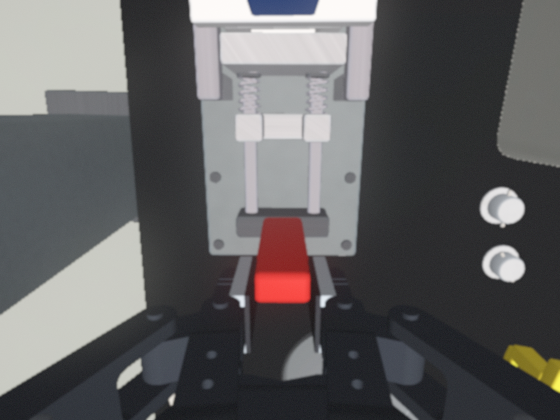

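Emit:
apply_moves([
  {"linear": [0.001,0,0],"delta_rot": [0,0,0],"fingers": 255},
  {"linear": [0.0025,0,0],"delta_rot": [0,0,0],"fingers": 255},
  {"linear": [0.004,0,0],"delta_rot": [0,0,0],"fingers": 255},
  {"linear": [0.0055,0,0],"delta_rot": [0,0,0],"fingers": 255},
  {"linear": [0.007,0,0],"delta_rot": [0,0,0],"fingers": 255},
  {"linear": [0.0085,0,0],"delta_rot": [0,0,0],"fingers": 255},
  {"linear": [0.0085,0,0],"delta_rot": [0,0,0],"fingers": 255},
  {"linear": [0.0085,0,0],"delta_rot": [0,0,0],"fingers": 255},
])

```text
time: 15.25
tool_pos: [0.4597, 0.0807, 0.0903]
tool_rot: [0.0, 0.697, 0.718, -0.001]
contact_force: [-4.1, -2.6, 6.1]
gripper_width: 0.259
```

Emit:
apply_moves([
  {"linear": [0.001,0,0],"delta_rot": [0,0,0],"fingers": 255},
  {"linear": [0.002,0,0],"delta_rot": [0,0,0],"fingers": 255},
  {"linear": [0.003,0,0],"delta_rot": [0,0,0],"fingers": 255},
  {"linear": [0.004,0,0],"delta_rot": [0,0,0],"fingers": 255},
  {"linear": [0.005,0,0],"delta_rot": [0,0,0],"fingers": 255},
  {"linear": [0.006,0,0],"delta_rot": [0,0,0],"fingers": 255},
  {"linear": [0.006,0,0],"delta_rot": [0,0,0],"fingers": 255},
  {"linear": [0.006,0,0],"delta_rot": [0,0,0],"fingers": 255},
])

```text
time: 16.05
tool_pos: [0.4596, 0.0858, 0.0903]
tool_rot: [0.001, 0.696, 0.718, -0.002]
contact_force: [-4.7, -6.2, 6.6]
gripper_width: 0.262
```

Run:
```python
from h import *
import pickle
s,b=grab('wrist','w11.png');pickle.dump(s,open('w11.pkl','wb')); print(s['tool_pos'],s['gripper_width'],s['contact_force'],s['time'])
cv2.imwrite('pics/f2.png',cv2.resize(b[0:310,170:400,::-1],None,fx=2.5,fy=1.9,interpolation=cv2.INTER_CUBIC))
```

```text
[0.4595546  0.08578971 0.09027156] 0.2616725471025976 [-4.67664567 -6.1912409   6.5801128 ] 16.05
```

View pics/f2.png

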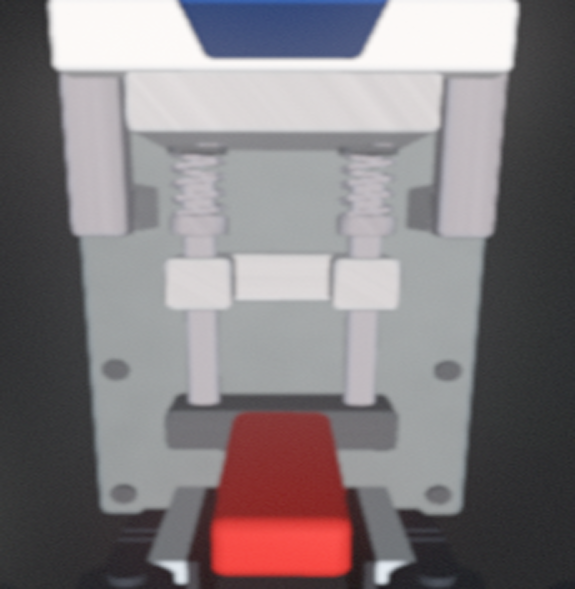

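The stack has been met: force is up from 2.6 to 6.2 N. I'll squeeze 7 mm more.

Emit:
apply_moves([
  {"linear": [0.001,0,0],"delta_rot": [0,0,0],"fingers": 255},
  {"linear": [0.002,0,0],"delta_rot": [0,0,0],"fingers": 255},
  {"linear": [0.003,0,0],"delta_rot": [0,0,0],"fingers": 255},
  {"linear": [0.004,0,0],"delta_rot": [0,0,0],"fingers": 255},
  {"linear": [0.005,0,0],"delta_rot": [0,0,0],"fingers": 255},
  {"linear": [0.006,0,0],"delta_rot": [0,0,0],"fingers": 255},
  {"linear": [0.007,0,0],"delta_rot": [0,0,0],"fingers": 255},
  {"linear": [0.007,0,0],"delta_rot": [0,0,0],"fingers": 255},
])

```text
time: 16.9
tool_pos: [0.4594, 0.0914, 0.0902]
tool_rot: [0.002, 0.696, 0.718, -0.003]
contact_force: [-5.7, -11.4, 6.7]
gripper_width: 0.258
```

Run:
```python
from h import *
import pickle
s,b=grab('wrist','w12.png');pickle.dump(s,open('w12.pkl','wb')); print(s['tool_pos'],s['gripper_width'],s['contact_force'],s['time'])
A=cv2.resize(b[0:310,170:400,::-1],(400,540),interpolation=cv2.INTER_CUBIC)
_,a=grab('side','s12.png')
cv2.imwrite('pics/f3.png',np.hstack([A,cv2.resize(a[90:210,210:300,::-1],(400,540),interpolation=cv2.INTER_CUBIC)]))
_,c=grab('scene','c12.png')
cv2.imwrite('pics/f4.png',cv2.resize(c[225:305,175:275,::-1],None,fx=7,fy=7,interpolation=cv2.INTER_CUBIC))
```

```text
[0.45937082 0.09143732 0.09024628] 0.2581450540560711 [ -5.66978744 -11.43470222   6.70472984] 16.9
```

View pics/f3.png

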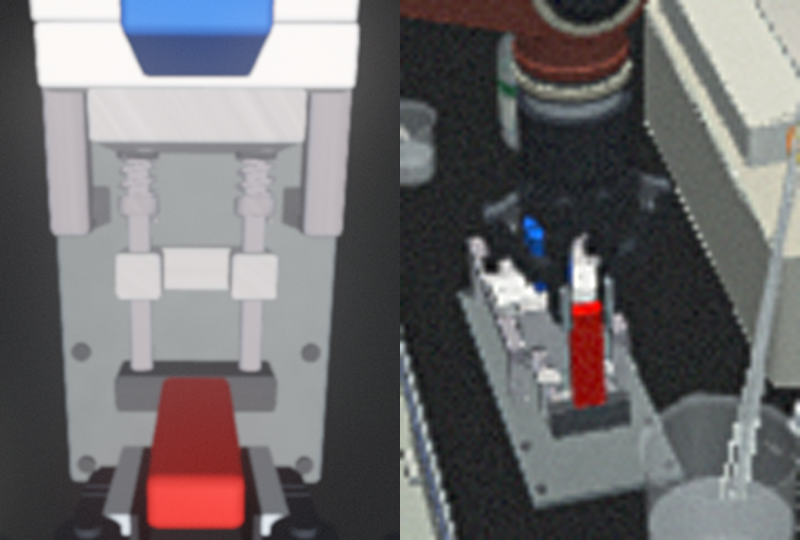

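View pics/f4.png

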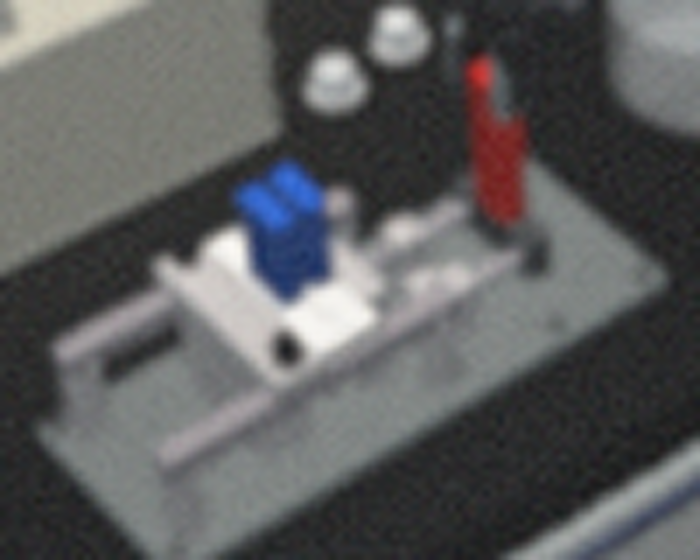

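Emit:
apply_moves([
  {"linear": [0.001,0,0],"delta_rot": [0,0,0],"fingers": 255},
  {"linear": [0.001,0,0],"delta_rot": [0,0,0],"fingers": 255},
  {"linear": [0.001,0,0],"delta_rot": [0,0,0],"fingers": 255},
  {"linear": [0.001,0,0],"delta_rot": [0,0,0],"fingers": 255},
  {"linear": [0.001,0,0],"delta_rot": [0,0,0],"fingers": 255},
  {"linear": [0.001,0,0],"delta_rot": [0,0,0],"fingers": 255},
  {"linear": [0.001,0,0],"delta_rot": [0,0,0],"fingers": 255},
  {"linear": [0.001,0,0],"delta_rot": [0,0,0],"fingers": 255},
])

```text
time: 17.85
tool_pos: [0.4594, 0.0922, 0.0903]
tool_rot: [0.002, 0.697, 0.718, -0.003]
contact_force: [-4.2, -12.4, 6.8]
gripper_width: 0.258
```

Run:
```python
from h import *
import pickle
s=pickle.load(open('w12.pkl','rb'))
for p in [(222,51),(345,51)]: print(onz(p,.074,'wrist',s).round(4))
s,b=grab('wrist','w13.png'); print(s['tool_pos'],s['gripper_width'],s['contact_force'],s['time'],np.abs(s['joint_vel']).max())
_,a=grab('side','s13.png')
cv2.imwrite('pics/g1.png',cv2.resize(b[0:310,170:400,::-1],(560,590)))
```

```text
[0.4278 0.1876 0.074 ]
[0.4853 0.1894 0.074 ]
[0.45938567 0.09216714 0.09026536] 0.2582941136306991 [ -4.21324611 -12.37982612   6.8358006 ] 17.85 0.002311032522492865
```

View pics/g1.png

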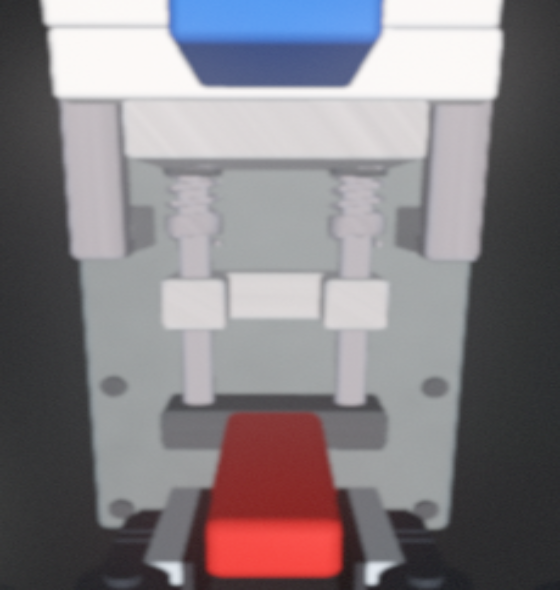

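View pics/s13.png

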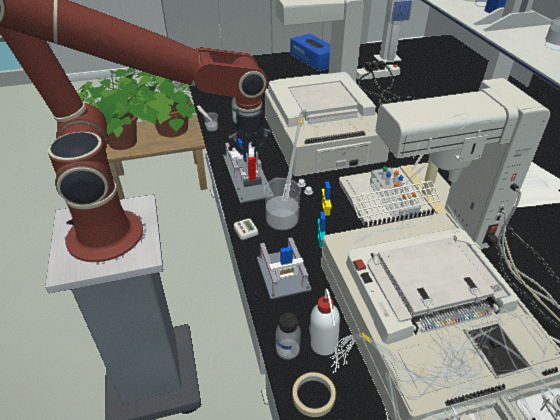

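```bash
python3 -c "
from plant import job_done,state
s=state();print(s['contact_force'],s['tool_pos']);print(job_done())"
```

```text
[ -5.19207477 -12.31306053   6.98262072] [0.45937546 0.09216089 0.09027087]
the job is handed in; nothing more can be done
None
```

I hung one plate from the stand in the clamp beside plate_2 and pushed the red handle in. I handed the job in at 17.9 s, still gripping the handle.

- **Plates needed:** the open gap measured about 43 mm, so one added plate was enough. The other stayed in the stand, and the bottles and timer look unmoved in the last side view.
- **Placing:** after release, the wrist view showed both plates hanging square on both bars with the pusher open.
- **Clamping:** the handle travelled about 19 mm and the pressure plate face about 10 mm, so the spring is squeezed by about 9 mm (6 to 12 is tight). The push force was steady at 12.3 N. Taking off roughly 3 N for the return spring leaves about 9 N on the stack.
- **Disagreements:** heights triangulated from the wrist camera mostly came out 1 to 6 mm below the given values, so I used the given heights for the final poses. At the end the handle stood about 3 mm short of its commanded position under load. The sideways and vertical forces of about 5 and 7 N were already there from gripping the handle.

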